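# Pack the reference tile flush in its nest and hold it there

### The arm

A 6-joint arm with a two-finger parallel gripper is mounted at the origin on a cart in front of the work surface, level with it; the furniture and walls round the work are solid. World frame = base frame: x ahead of the robot, y to its left, z up, the work surface at z = 0. Lengths are in mm, angles in rad, forces in N, time in s.
With the tool pointing down it reaches from about 300 to 750 mm from the base axis. Payload 8.5 kg.
Tool frame: the origin (TCP) lies on the centre line of the jaws, within the pads' length; the fingertips stand 19 mm ahead of it and the grasp point (between the pads) is the TCP; z points along the fingers, y is the line along which they close (so a half turn about z gives the same grasp; the last joint's range is limited). The gripper opens to 85 mm and grips with 20 to 120 N. Pads are 22 mm wide; open, the fingers measure 114 mm over their backs; the gripper's body (76 mm by 85 mm) begins 54 mm behind the grasp point. The pads swing forward as they close: fully open they stand 13 mm farther back than shut.
Start: joints at [-1.47, 0.381, 1.297, -0, 1.464, -0.215], TCP at [170.811, -522.785, 250.322] pointing down, gripper open.
Joint ranges: [-3.11, 3.11], [-0.89, 2.33], [0.22, 2.48], [-1.42, 4.56], [0.17, 2.85], [-2.88, 2.88]. Speed limits (rad/s): [2.39, 2.39, 3.14, 3.14, 3.14, 3.14].

### API

Orientations are given as [roll, pitch, yaw] about the fixed x, y, z axes, in that order (R = Rz(yaw) Ry(pitch) Rx(roll)).
In Python, from plant import ctrl, eyes, finish_job, boxes_of gives the robot as it stands.
- The arm moves only by the tool arm_command, never from a script. Its argument "motion" is a list of rows, each an object with "gripper": the opening, from 0 (shut) to 1 (fully open); "offset": the shift along the world's x, y, z in m, a list of three; "spin": the turn about the world's z in rad. A call has exactly 5 rows; each row shifts and turns the commanded pose from where the row before left it; what a row does not reach is not made up. A row lasts 1/12 s, in which the tool goes at most 41.7 mm and 7.16 degrees, less where a joint would pass 70% of its speed; a pose out of reach is approached as far as the arm can. A call with a gripper value outside its range is refused whole. The fingers move at their own pace and stop on an object; the grip force is fixed at half the most. Time passes only in rows, so rows that do not move let the fingers close, or fill a call up. It gives the time, the measured TCP pose, the force, the opening and the grip force at its end, in the units of the state.
- ctrl.get_obs(): the state, without advancing time (a new reading comes with each control period).
- eyes.capture(name): name is "side" or "top"; returns a dict with "color" (420x560x3 uint8, red, green, blue), "depth" (420x560 float32, mm along the optical axis (not along the pixel's ray), 0 where there is no reading), "mtx" (3x3 intrinsics, pixels), "pose" (4x4, takes a point from camera to world coordinates). Camera axes: x right, y down, z forward; pixel columns grow to the right and rows downward; lengths in mm; the calibration is good to about 2 mm. A picture is of the moment at which its call begins.
- finish_job(): hands the job in; it is judged then, once.
Trained networks look in the newest picture that a camera, given by its name, has taken for a name from the list of things; names that differ only in an ending like _2 or _b are one class to them, and where a whole thing is asked for, a point or a joint stands for the part that bears it (a point fixed in the world has none). Each returns a list of dicts, best first, with "conf" (0 to 1); they miss things now and then, are a little off and sometimes report something else, mostly with a low value. They report only what shows in the picture. A call takes as long as a camera call. They do not tell look-alikes from the thing itself.
- boxes_of(camera, query): "rect" ([left, top, right, bottom] in pixels, round what is visible of it).
The state is a dict: "time": time; "joint_positions": joint angles; "qvel": joint speeds; "joint_efforts": joint torques, N m; "eef_pos": TCP position; "tcp_rot": TCP orientation; "ft_force": force on the tool from outside, world axes, zero at the start; "moment": the same for the moment, N m; "width": finger opening in mm; "gripper_force": force on a finger pad.
Only numpy, scipy, OpenCV 4.12 (cv2) and the standard library are available. Lean on these libraries where they do the work, as an engineer would, in place of code of your own. Each camera call takes 0.05 s, during which the arm holds its last target. There are 200 camera calls.

### The job

Slide the white tile flush into the corner of the two dark fences of the nest. Then take the orange spacer out of its grey holder and slide it upright, round end down, all the way down to the deck in the gap between the tile and the blue stop where the gap is wide enough for it (beside the shorter stop). Finish while still gripping the spacer there and pressing it firmly sideways against the tile, so that the tile stays flush against both fences; leave the other things round about where they are.

Things in the scene. Friction and masses are not known exactly. Their poses are not given: they have to be found in the camera images.
- nest: Fixed dark green deck 195x140x8 mm; origin on the table, deck spans x -115..80, y -70..70 mm of its frame, top at z = 8. Two dark fences, tops at z = 25: back fence, inner face at x = +65 along y; left fence, inner face at y = +48 along x from -115 to 77. Front (-x) and right (-y) are open but for the stops. Yaw within 0.3 rad. The tile at home has its centre at x = 30, y = 18
- corner (a point): Inner corner where back and left fence meet, on the deck's top; axes as the nest's. The tile belongs at x -70..0, y -60..0 mm from here
- tile: Loose white ceramic tile 70 (x) x 60 (y) x 14 mm, about 0.18 kg. Origin: centre of its underside; starts on the front part of the deck, askew, its x axis roughly along the nest's x, in front of the stops and clear of the fences
- stop_short: Fixed blue block on the deck, 30 mm along the nest's x, 16 mm high, opposite the left fence, axes as the nest's. Origin on the deck top; its face to the tile is at y = +19 mm from its origin, 14 mm from a tile at home: the wide gap. The two blocks stand one behind the other, origins at x = 12 and 45, y = -45 mm in the nest; which is in front varies
- stop_long: Fixed blue block like the other, but its face lies at y = +27 mm from its origin, only 6 mm from a tile at home: the gap too narrow for the spacer
- pocket (a point): Middle of the wide gap on the deck's top, axes as the nest's: 26 mm in +y from the origin of stop_short, 7 mm from the stop's face and 7 mm from the side of a tile at home. The spacer, flat sides facing tile and stop, fits with 4 mm to spare across (y) and about 8 mm either way along x
- holder: Fixed grey plastic block 46 x 46 x 16 mm on the table, whose slot (12 mm deep, floor at z = 4 mm) holds the spacer upright; axes as the spacer's, turned up to 0.35 rad from the world
- spacer: Loose orange upright blade, 20 wide (x) x 10 thick (y) x 60 mm tall (z), 0.06 kg, rounded foot, dark top. Origin: middle of the foot's lowest edge. Stands in the holder, top 64 mm above the table. Grip its flat sides (close along y) in the upper half, so that the fingers stay above fences and stops (25 mm above the table) once it is down on the deck
- notes: Bystander: loose yellow note pad 76 x 76 x 14 mm at the back right; origin under its centre
- dish: Bystander: loose round petri dish, 56 mm across, 14 mm high, at the back right; origin under its centre
- slips: Bystander: loose small white box 41 x 53 x 16 mm at the right in front; origin under its centre
- cube: Bystander: loose black filter cube 37 x 34 x 39 mm in front at the right; origin under its centre
Things that resemble listed ones, but are neither listed nor needed, are in the scene too. Leave any red look-alike of the tile alone.

How it is judged (in metres and radians):
On the way, in this order (a step that is already met when the one before it is completed fails the run):
1. the tile is pushed flush into the corner of the fences (x of tile in the frame of corner above -0.038 m and y of tile in the frame of corner above -0.033 m and angle between the x axis of tile and the x axis of nest, either way round below 0.06 rad and z of tile in the frame of corner below 0.003 m), for 0.2 s.
2. then the spacer is slid down into the wide gap (x of spacer in the frame of pocket between -0.012 and 0.012 m and y of spacer in the frame of pocket between -0.005 and 0.005 m and z of spacer in the frame of pocket below 0.004 m), for 0.2 s.
At the end, for the whole second after the job is handed in: Tile flat, within 2.5 mm of the back and 2 mm of the left fence, square to 0.04 rad; spacer upright (0.15 rad) in the wide gap, foot within 4 mm of the deck, within 12 mm of the pocket along the gap; still gripped by the fingers and pressing the tile with over 2 N; all at rest (all of step 2 and x of tile in the frame of corner above -0.0375 m and y of tile in the frame of corner above -0.032 m and angle between the x axis of tile and the x axis of nest, either way round below 0.04 rad and z of tile in the frame of corner below 0.003 m and angle between spacer's own z axis and vertical below 0.15 rad and contact force between spacer and tile above 2 N and contact force between the fingers and spacer above 2 N and linear speed of each of tile, spacer below 0.02 m/s); the arm keeps its last pose, push and grip.
It fails at once if a bystander is pushed more than 25 mm (distance of any of notes, dish, slips, cube from where it was at the start of the episode above 0.025 m).
It also fails if it takes over 67 s, if anything falls off the work surface, if the arm or the gripper's body presses on something with over 40 N, if the wrist force passes 120 N, or if a joint passes its speed limit or range.

## Working session

There is one attempt and no reset: what is moved stays moved. The work goes in short steps, Python scripts to look and compute and a tool call to move; the robot and the scene stay as the last step left them, time stands still between calls to the robot, and variables do not carry over. Pictures are saved under pics/ and viewed, at most 10 in all, crops included, and the job is handed in when it is done.

Besides the shell and the picture viewer there is one more tool, called by a JSON object that holds its "method" and its "body". arm_command: Moves the arm, as the interface text tells. Its arguments: {"type":"object","properties":{"motion":{"type":"array","items":{"type":"object","properties":{"gripper":{"type":"number"},"offset":{"type":"array","items":{"type":"number"}},"spin":{"type":"number"}}}}},"required":["motion"]}

```bash
mkdir -p pics
cat > h.py <<'E'
import numpy as np,cv2
from plant import ctrl,eyes,boxes_of
def cap(n):
    c=eyes.capture(n); return c
def world(c):
    d=c['depth'];K=c['mtx'];v,u=np.indices(d.shape)
    p=np.stack([(u-K[0,2])/K[0,0]*d,(v-K[1,2])/K[1,1]*d,d],-1)
    return p@c['pose'][:3,:3].T+c['pose'][:3,3]
E
python3 - <<'E'
from h import *
for n in ('top','side'):
    c=cap(n);cv2.imwrite(f'pics/{n}0.png',c['color'][:,:,::-1]);np.savez(f'{n}0.npz',**c)
    print(n,c['pose'].round(2).tolist())
    for q in ['nest','tile','stop_short','stop_long','holder','spacer','notes','dish','slips','cube']:
        print(q,[([int(x) for x in b['rect']],round(b['conf'],2)) for b in boxes_of(n,q)][:3])
print(ctrl.get_obs())
E
```

```text
top [[0.02, -1.0, 0.07, 456.15], [-1.0, -0.02, -0.0, -39.87], [0.0, -0.07, -1.0, 991.18], [0.0, 0.0, 0.0, 1.0]]
nest [([212, 165, 286, 264], 0.92)]
tile [([138, 201, 176, 240], 0.82), ([236, 218, 264, 255], 0.78)]
stop_short [([262, 187, 285, 206], 0.89)]
stop_long [([256, 175, 285, 191], 0.88)]
holder [([340, 188, 371, 216], 0.66)]
spacer [([234, 217, 266, 254], 0.28)]
notes [([359, 130, 404, 176], 0.63)]
dish [([321, 140, 349, 174], 0.64)]
slips [([314, 257, 343, 284], 0.92), ([211, 164, 285, 265], 0.33)]
cube [([356, 266, 381, 289], 0.94)]
side [[0.94, -0.21, 0.27, 308.32], [-0.34, -0.58, 0.74, -652.49], [0.0, -0.79, -0.61, 539.27], [0.0, 0.0, 0.0, 1.0]]
nest [([218, 179, 328, 247], 0.97)]
tile [([231, 202, 275, 229], 0.75)]
stop_short [([284, 212, 309, 231], 0.77)]
stop_long [([296, 205, 321, 224], 0.66)]
holder [([309, 264, 345, 291], 0.89), ([218, 185, 328, 247], 0.53)]
spacer [([322, 249, 334, 278], 0.64)]
notes [([359, 260, 423, 307], 0.76)]
dish [([346, 239, 376, 263], 0.82)]
slips [([231, 262, 256, 293], 0.58)]
cube [([236, 290, 263, 322], 0.66)]
{'time': 1.1, 'joint_positions': array([-1.47032605e+00,  3.80609248e-01,  1.29739462e+00,  2.36286735e-05,
        1.46360748e+00, -2.15270159e-01]), 'qvel': array([-9.85640285e-04,  6.45422972e-06, -1.22693344e-05, -3.46394102e-04,
        3.61176266e-04, -8.89853641e-04]), 'joint_efforts': array([-2.40032387e-03, -4.48346043e+01, -2.31469399e+01, -3.35385812e-04,
        6.30465311e-04, -2.70048677e-07]), 'eef_pos': array([ 170.80349024, -522.79007283,  250.31924985]), 'tcp_rot': array([-3.14157942e+00, -2.69427402e-05,  3.15737912e-01]), 'ft_force': array([ 0.45505788,  0.73810801, -0.59441521]), 'moment': array([ 0.01052929,  0.00752756, -0.00954672]), 'gripper_force': 0.0, 'width': 85.7047630037601}
```

Run:
```python
import cv2,numpy as np
t=cv2.imread('pics/top0.png');s=cv2.imread('pics/side0.png')
a=cv2.resize(t[110:310,120:420],(780,520),interpolation=cv2.INTER_CUBIC)
b=cv2.resize(s[165:335,205:435],(780,576),interpolation=cv2.INTER_CUBIC)
cv2.imwrite('pics/ta.png',a);cv2.imwrite('pics/sa.png',b)
```

```text
(no output)
```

View pics/ta.png

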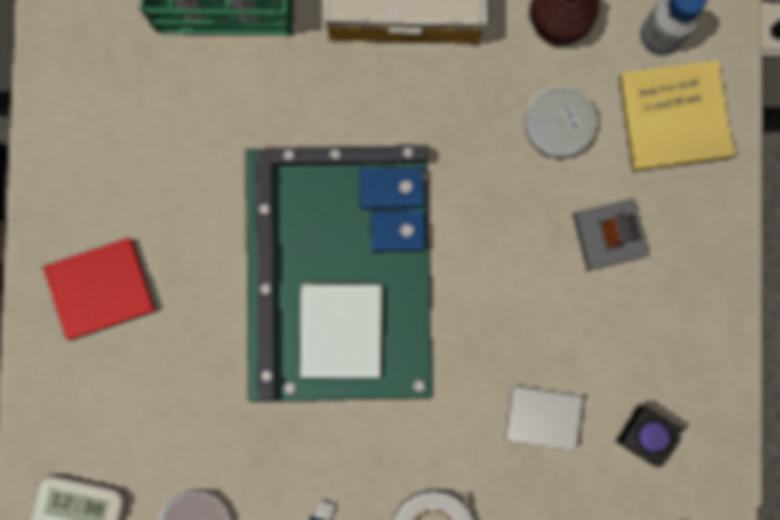

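View pics/sa.png

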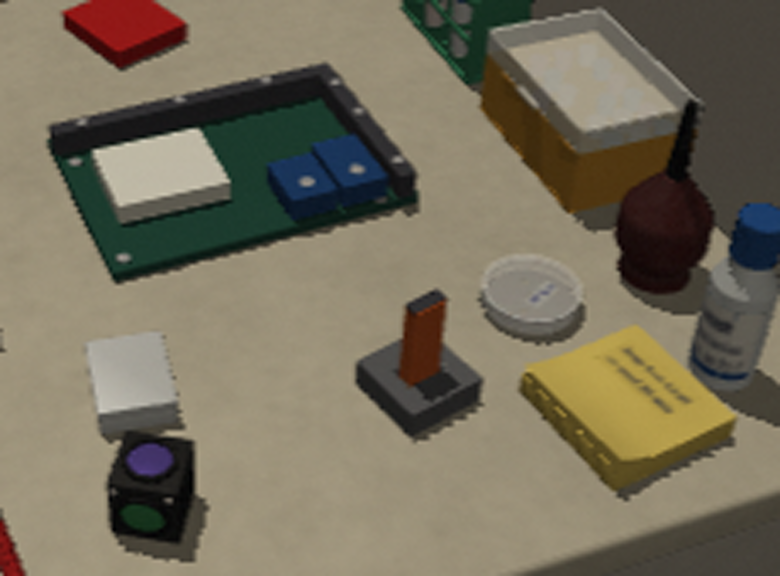

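Top crop: white tile at full-picture px (251,237); the short stop is the front one (274,198), the long one behind it (270,182). Candidates for the tile: white tile (251,237), red plate (158,221), white slips box (329,271) — the white one on the deck is it. For the spacer: only the orange blade in the grey holder at (357,200) (side px ≈(329,265)).

```bash
cat >> h.py <<'E'
def masks(c):
    h=cv2.cvtColor(c['color'],cv2.COLOR_RGB2HSV).astype(int);H,S,V=h[...,0],h[...,1],h[...,2]
    return dict(tile=(S<50)&(V>165),blue=(H>100)&(H<125)&(S>120),green=(H>65)&(H<95)&(S>80),orange=(H<14)&(S>140)&(V>70),dark=(V<85)&(S<90))
def rect(P):
    r=cv2.minAreaRect(P[:,:2].astype(np.float32));b=cv2.boxPoints(r);e=b[1]-b[0]
    a=np.degrees(np.arctan2(e[1],e[0]));a=(a+45)%90-45
    return np.round(r[0],1),np.round(r[1],1),round(np.radians(a),3)
E
python3 - <<'E'
from h import *
for n in ('top','side'):
    c=dict(np.load(n+'0.npz'));W=world(c);m=masks(c)
    # nest region bounding box
    B=(212,160,290,268) if n=='top' else (214,176,332,250)
    roi=np.zeros(m['tile'].shape,bool);roi[B[1]:B[3],B[0]:B[2]]=1
    z=W[...,2]
    for k,lo,hi in [('tile',18,27),('blue',20,28),('dark',20,30),('green',-5,14)]:
        P=W[roi&m[k]&(z>lo)&(z<hi)]
        print(n,k,len(P),P[:,2].mean().round(1),rect(P))
        if k=='blue':
            for x in np.unique((P[:,0]//4)): 
                q=P[P[:,0]//4==x]; print('   x',x*4,q[:,1].min().round(1),q[:,1].max().round(1))
    H=(330,180,380,222) if n=='top' else (300,240,350,295)
    roi[:]=0;roi[H[1]:H[3],H[0]:H[2]]=1
    for lo,hi in [(12,20),(30,58),(58,70)]:
        P=W[roi&(z>lo)&(z<hi)]
        if len(P)>3: print(n,'holder',lo,len(P),P.mean(0).round(1),rect(P))
    print('table z',np.median(z[300:340,200:260]) if n=='top' else '')
E
```

```text
top tile 1040 21.7 (array([520.1,   7.4]), array([143.8, 107.8]), np.float32(0.028))
top blue 574 23.5 (array([574.8, -33.2]), array([61.4, 47.1]), np.float32(0.022))
   x 540.0 -22.0 -22.0
   x 544.0 -57.2 -20.0
   x 548.0 -57.1 -19.9
   x 552.0 -57.1 -19.9
   x 556.0 -57.0 -19.7
   x 560.0 -56.9 -19.7
   x 564.0 -56.9 -19.6
   x 568.0 -56.8 -19.5
   x 572.0 -56.7 -21.4
   x 576.0 -56.6 -11.5
   x 580.0 -56.5 -11.4
   x 584.0 -56.5 -11.3
   x 588.0 -56.5 -11.2
   x 592.0 -56.3 -11.2
   x 596.0 -56.3 -11.0
   x 600.0 -54.2 -9.0
   x 604.0 -54.2 -10.9
top dark 782 24.3 (array([527.5,   1.4]), array([188.1, 129.7]), np.float32(0.04))
top green 3173 7.5 (array([527.8,   5.8]), array([188.4, 135. ]), np.float32(0.031))
top holder 12 423 [ 560.5 -200.    15.4] (array([ 561., -201.]), array([46.2, 46.6]), np.float32(0.253))
top holder 30 29 [ 558.6 -196.9   45.5] (array([ 558.6, -197. ]), array([19.7,  5. ]), np.float32(0.529))
top holder 58 61 [ 560.7 -200.4   64.2] (array([ 560.9, -200.9]), array([20. , 10.3]), np.float32(0.284))
table z 0.02148539481976286
side tile 558 21.6 (array([483
[... 330 characters left out ...]
-57.9 -12.2
   x 580.0 -59.3 -10.7
   x 584.0 -57.6 -12.0
   x 588.0 -56.6 -10.2
   x 592.0 -58.5 -11.0
   x 596.0 -57.3 -10.6
   x 600.0 -57.6 -10.6
   x 604.0 -56.8 -8.9
   x 608.0 -50.2 -50.2
side dark 546 23.9 (array([552.5,  41. ]), array([109.2, 226.3]), np.float32(-0.541))
side green 1793 7.3 (array([576. ,   8.2]), array([303.7, 150.7]), np.float32(0.164))
side holder 12 450 [ 562.  -204.1   15.3] (array([ 590.9, -187.7]), array([118.3,  53.7]), np.float32(0.424))
side holder 30 142 [ 559.4 -205.    44.5] (array([ 561. , -204.9]), array([10. , 21.7]), np.float32(-0.141))
side holder 58 77 [ 560.7 -203.    63.2] (array([ 561.3, -201.9]), array([21.7, 10.3]), np.float32(0.236))
table z
```

Run:
```python
from h import *
for n in ('top','side'):
    c=dict(np.load(n+'0.npz'));W=world(c);m=masks(c);z=W[...,2]
    B=(205,160,295,270) if n=='top' else (214,176,332,250)
    roi=np.zeros(z.shape,bool);roi[B[1]:B[3],B[0]:B[2]]=1
    P=W[roi&m['dark']&(z>21)&(z<28)]
    # left fence inner face: min y of points for each x-bin, x<600
    def line(ax,sel,fn,w=6):
        L=[]
        Q=P[sel]
        for b in np.unique(Q[:,ax]//w):
            q=Q[Q[:,ax]//w==b]
            if len(q)>2:L.append((q[:,ax].mean(),fn(q[:,1-ax])))
        L=np.array(L);f=cv2.fitLine(L.astype(np.float32),cv2.DIST_HUBER,0,.01,.01).ravel();s=f[1]/f[0]
        return s.round(4),(f[3]+s*(525-f[2] if ax==0 else 0-f[2])).round(1),L[0].round(0),L[-1].round(0)
    print(n,'left inner y@x525',line(0,(P[:,0]<605)&(P[:,1]>38),np.min),'outer',line(0,(P[:,0]<605)&(P[:,1]>38),np.max))
    print(n,'back inner x@y0',line(1,(P[:,0]>600)&(P[:,1]<45),np.min),'outer',line(1,(P[:,0]>600)&(P[:,1]<45),np.max))
    T=W[roi&m['tile']&(z>19)&(z<25)&(W[...,0]<540)&(W[...,1]<42)&(W[...,1]>-40)]
    k=np.hypot(*(T[:,:2]-np.median(T[:,:2],0)).T)<48
    print(n,'tile',rect(T[k]),T[k].mean(0).round(1))
    G=W[roi&(z>5)&(z<28)]; print(n,'deck',rect(G))
```

```text
top left inner y@x525 (np.float32(0.0428), np.float32(54.7), array([431.,  51.]), array([602.,  57.])) outer (np.float32(0.0324), np.float32(65.2), array([431.,  61.]), array([602.,  67.]))
top back inner x@y0 (np.float32(-0.0442), np.float32(610.8), array([-58., 613.]), array([ 38., 609.])) outer (np.float32(-0.0216), np.float32(620.3), array([-58., 622.]), array([ 38., 620.]))
top tile (array([482.9,   3.1]), array([66.4, 56.8]), np.float32(0.022)) [482.9   2.8  21.7]
top deck (array([530.5,   4.3]), array([200.4, 150.2]), np.float32(0.029))
side left inner y@x525 (np.float32(0.0353), np.float32(53.0), array([430.,  51.]), array([602.,  55.])) outer (np.float32(0.0317), np.float32(64.0), array([430.,  57.]), array([602.,  66.]))
side back inner x@y0 (np.float32(-0.0456), np.float32(611.4), array([-61., 615.]), array([ 39., 609.])) outer (np.float32(-0.0426), np.float32(621.3), array([-61., 623.]), array([ 39., 619.]))
side tile (array([483. ,   2.5]), array([68.4, 59.1]), np.float32(0.021)) [482.4   1.3  21.6]
side deck (array([525.9,  57.3]), array([194.1, 245.8]), np.float32(0.043))
```

Nest ≈ (546, 5.5) yaw 0.033; tile at (483, 3); spacer ≈ (561, -202) yaw ~0.26. Moving the shut gripper to the right of the tile.

{"method": "arm_command", "body": {"motion": [{"gripper": 0,"offset": [0.0208,0.0309,0],"spin": -0.019},{"gripper": 0,"offset": [0.0208,0.0309,0],"spin": -0.019},{"gripper": 0,"offset": [0.0208,0.0309,0],"spin": -0.019},{"gripper": 0,"offset": [0.0208,0.0309,0],"spin": -0.019},{"gripper": 0,"offset": [0.0208,0.0309,0],"spin": -0.019}]}}

```text
time: 1.52
eef_pos: [275.4, -366.7, 250.4]
tcp_rot: [3.141, -0.0, 0.219]
ft_force: [0.1, -0.9, -0.3]
width: 25.3
gripper_force: 0.0
```

{"method": "arm_command", "body": {"motion": [{"gripper": 0,"offset": [0.0208,0.0309,0],"spin": -0.019},{"gripper": 0,"offset": [0.0208,0.0309,0],"spin": -0.019},{"gripper": 0,"offset": [0.0208,0.0309,0],"spin": -0.019},{"gripper": 0,"offset": [0.0208,0.0309,0],"spin": -0.019},{"gripper": 0,"offset": [0.0208,0.0309,0],"spin": -0.019}]}}

```text
time: 1.93
eef_pos: [379.5, -212.1, 250.5]
tcp_rot: [3.141, -0.0, 0.125]
ft_force: [1.0, 0.2, -0.6]
width: -0.2
gripper_force: 0.0
```

{"method": "arm_command", "body": {"motion": [{"gripper": 0,"offset": [0.0208,0.0309,-0.01],"spin": -0.019},{"gripper": 0,"offset": [0.0208,0.0309,-0.01],"spin": -0.019},{"gripper": 0,"offset": [0.0208,0.0309,-0.01],"spin": -0.019},{"gripper": 0,"offset": [0.0208,0.0309,-0.01],"spin": -0.019},{"gripper": 0,"offset": [0.0208,0.0309,-0.01],"spin": -0.019}]}}

```text
time: 2.35
eef_pos: [483.6, -57.5, 200.1]
tcp_rot: [3.141, -0.001, 0.03]
ft_force: [0.7, -0.1, 0.2]
width: 0.5
gripper_force: 0.0
```

{"method": "arm_command", "body": {"motion": [{"gripper": 0,"offset": [0,-0.001,-0.04],"spin": 0},{"gripper": 0,"offset": [0,-0.001,-0.04],"spin": 0},{"gripper": 0,"offset": [0,-0.001,-0.04],"spin": 0},{"gripper": 0,"offset": [0,-0.001,-0.035],"spin": 0},{"gripper": 0,"offset": [0,0,-0.014],"spin": 0}]}}

```text
time: 2.77
eef_pos: [481.1, -62.7, 27.5]
tcp_rot: [-3.139, 0.005, 0.031]
ft_force: [-1.6, 0.7, 0.1]
width: 0.1
gripper_force: 0.0
```

{"method": "arm_command", "body": {"motion": [{"gripper": 0,"offset": [0,0.004,0],"spin": 0},{"gripper": 0,"offset": [0,0.004,0],"spin": 0},{"gripper": 0,"offset": [0,0.004,0],"spin": 0},{"gripper": 0,"offset": [0,0.004,0],"spin": 0},{"gripper": 0,"offset": [0,0.004,0],"spin": 0}]}}

```text
time: 3.18
eef_pos: [483.1, -42.9, 31.9]
tcp_rot: [3.141, -0.001, 0.031]
ft_force: [-0.4, 0.6, -0.9]
width: -0.0
gripper_force: 0.0
```

{"method": "arm_command", "body": {"motion": [{"gripper": 0,"offset": [0,0.003,0],"spin": 0},{"gripper": 0,"offset": [0,0.003,0],"spin": 0},{"gripper": 0,"offset": [0,0.003,0],"spin": 0},{"gripper": 0,"offset": [0,0.003,0],"spin": 0},{"gripper": 0,"offset": [0,0.003,0],"spin": 0}]}}

```text
time: 3.6
eef_pos: [483.1, -28.2, 31.6]
tcp_rot: [3.141, -0.001, 0.031]
ft_force: [-0.4, -2.1, 3.5]
width: 0.4
gripper_force: 1.5
```

{"method": "arm_command", "body": {"motion": [{"gripper": 0,"offset": [0,0.001,0],"spin": 0},{"gripper": 0,"offset": [0,0.001,0],"spin": 0},{"gripper": 0,"offset": [0,0.001,0],"spin": 0},{"gripper": 0,"offset": [0,0,0],"spin": 0},{"gripper": 0,"offset": [0,0,0],"spin": 0}]}}

```text
time: 4.02
eef_pos: [483.0, -25.3, 31.4]
tcp_rot: [3.142, -0.0, 0.031]
ft_force: [1.6, -1.5, 2.4]
width: -0.0
gripper_force: 1.5
```

```bash
cat > look.py <<'E'
import sys
from h import *
for n in ('top','side'):
    c=cap(n);cv2.imwrite(f'pics/{n}{sys.argv[1]}.png',c['color'][:,:,::-1])
    W=world(c);m=masks(c);z=W[...,2]
    T=W[m['tile']&(z>19)&(z<25)&(W[...,0]>440)&(W[...,0]<606)&(W[...,1]<51)&(W[...,1]>-40)]
    k=np.hypot(*(T[:,:2]-np.median(T[:,:2],0)).T)<50
    print(n,'tile',rect(T[k]),T[k].min(0).round(1),T[k].max(0).round(1),len(T[k]))
E
python3 look.py 1
```

```text
return _methods._mean(a, axis=axis, dtype=dtype,
  ret = um.true_divide(
Traceback (most recent call last):
  File "look.py", line 8, in <module>
    print(n,'tile',rect(T[k]),T[k].min(0).round(1),T[k].max(0).round(1),len(T[k]))
                              ~~~~~~~~^^^
ValueError: zero-size array to reduction operation minimum which has no identity
```

{"method": "arm_command", "body": {"motion": [{"gripper": 0,"offset": [0,0.001,0],"spin": 0},{"gripper": 0,"offset": [0,0.001,0],"spin": 0},{"gripper": 0,"offset": [0,0,0],"spin": 0},{"gripper": 0,"offset": [0,0,0],"spin": 0},{"gripper": 0,"offset": [0,0,0],"spin": 0}]}}

```text
time: 4.48
eef_pos: [482.8, -23.2, 31.3]
tcp_rot: [-3.142, -0.0, 0.031]
ft_force: [0.3, -2.4, 3.3]
width: -0.2
gripper_force: 1.8
```

```bash
sed -i "s/('top','side')/sys.argv[2:]/" look.py; python3 look.py 1 side
```

```text
side tile (array([470.1,  15.3]), array([41.5, 68.6]), np.float32(0.352)) [448.7 -12.1  19.3] [501.4  46.5  24.3] 206
```

{"method": "arm_command", "body": {"motion": [{"gripper": 0,"offset": [0,0.001,0],"spin": 0},{"gripper": 0,"offset": [0,0.001,0],"spin": 0},{"gripper": 0,"offset": [0,0,0],"spin": 0},{"gripper": 0,"offset": [0,0,0],"spin": 0},{"gripper": 0,"offset": [0,0,0],"spin": 0}]}}

```text
time: 4.95
eef_pos: [482.8, -21.2, 31.3]
tcp_rot: [-3.141, 0.0, 0.031]
ft_force: [0.2, -2.8, 3.3]
width: -0.1
gripper_force: 1.6
```

{"method": "arm_command", "body": {"motion": [{"gripper": 0,"offset": [0,0.001,0],"spin": 0},{"gripper": 0,"offset": [0,0.001,0],"spin": 0},{"gripper": 0,"offset": [0,0,0],"spin": 0},{"gripper": 0,"offset": [0,0,0],"spin": 0},{"gripper": 0,"offset": [0,0,0],"spin": 0}]}}

```text
time: 5.37
eef_pos: [483.3, -19.6, 31.4]
tcp_rot: [3.141, -0.001, 0.031]
ft_force: [1.6, -4.4, 2.2]
width: 0.3
gripper_force: 2.7
```

{"method": "arm_command", "body": {"motion": [{"gripper": 0,"offset": [0,0.001,0],"spin": 0},{"gripper": 0,"offset": [0,0,0],"spin": 0},{"gripper": 0,"offset": [0,0,0],"spin": 0},{"gripper": 0,"offset": [0,0,0],"spin": 0},{"gripper": 0,"offset": [0,0,0],"spin": 0}]}}

```text
time: 5.78
eef_pos: [483.9, -19.0, 31.5]
tcp_rot: [3.14, -0.003, 0.031]
ft_force: [4.2, -6.3, 0.5]
width: -0.1
gripper_force: 3.5
```

```bash
python3 look.py 2 side; python3 -c "
import cv2
s=cv2.imread('pics/side2.png');cv2.imwrite('pics/s2.png',cv2.resize(s[150:280,190:350],(738,600),interpolation=cv2.INTER_CUBIC))"
```

```text
side tile (array([471. ,  18.9]), array([45.2, 69.1]), np.float32(0.409)) [448.8  -6.8  19.1] [505.4  50.8  24. ] 208
```

View pics/s2.png

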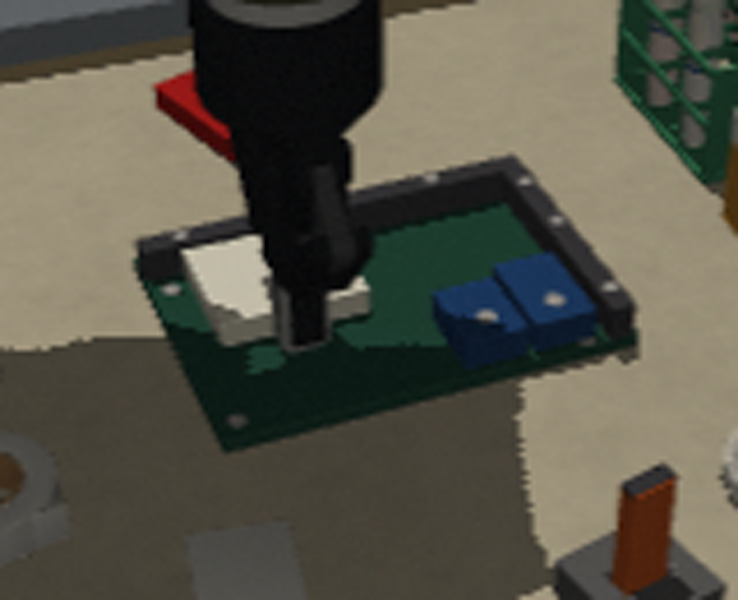

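Picture: tile rests along the left fence with the fingers on its right side, stops clear ahead of it. Now go behind the tile to push along +x.

{"method": "arm_command", "body": {"motion": [{"gripper": 0,"offset": [0,-0.008,0],"spin": 0},{"gripper": 0,"offset": [0,-0.006,0.02],"spin": 0},{"gripper": 0,"offset": [-0.02,0,0.03],"spin": 0},{"gripper": 0,"offset": [-0.03,0.02,0],"spin": 0},{"gripper": 0,"offset": [-0.02,0.02,0],"spin": 0}]}}

```text
time: 6.25
eef_pos: [410.7, 7.9, 81.8]
tcp_rot: [-3.141, 0.0, 0.029]
ft_force: [0.2, 1.2, -0.6]
width: -0.1
gripper_force: 0.0
```

{"method": "arm_command", "body": {"motion": [{"gripper": 0,"offset": [0,0.014,0],"spin": 0},{"gripper": 0,"offset": [0,0,-0.025],"spin": 0},{"gripper": 0,"offset": [0,0,-0.02],"spin": 0},{"gripper": 0,"offset": [0,0,-0.004],"spin": 0},{"gripper": 0,"offset": [0,0,0],"spin": 0}]}}

```text
time: 6.67
eef_pos: [411.8, 21.9, 31.4]
tcp_rot: [-3.14, 0.004, 0.031]
ft_force: [-0.5, 0.6, 0.0]
width: -0.4
gripper_force: 0.0
```

```bash
python3 look.py 3 side; python3 -c "
from plant import ctrl;o=ctrl.get_obs();print(o['eef_pos'],o['ft_force'])"
```

```text
side tile (array([483.7,  20.8]), array([67.1, 59.8]), np.float32(0.04)) [449.   -8.5  19.3] [517.5  50.7  24.1] 451
[412.39797772  21.74755909  32.22235688] [-0.30312881 -0.23439855  0.80625639]
```

{"method": "arm_command", "body": {"motion": [{"gripper": 0,"offset": [0.007,0.0002,0],"spin": 0},{"gripper": 0,"offset": [0.007,0.0002,0],"spin": 0},{"gripper": 0,"offset": [0.007,0.0002,0],"spin": 0},{"gripper": 0,"offset": [0.006,0.0002,0],"spin": 0},{"gripper": 0,"offset": [0.005,0.0002,0],"spin": 0}]}}

```text
time: 7.13
eef_pos: [445.6, 22.7, 32.6]
tcp_rot: [3.141, -0.0, 0.031]
ft_force: [-1.7, 0.3, 1.3]
width: -0.4
gripper_force: 0.9
```

{"method": "arm_command", "body": {"motion": [{"gripper": 0,"offset": [0.006,0.0002,0],"spin": 0},{"gripper": 0,"offset": [0.006,0.0002,0],"spin": 0},{"gripper": 0,"offset": [0.006,0.0002,0],"spin": 0},{"gripper": 0,"offset": [0.006,0.0002,0],"spin": 0},{"gripper": 0,"offset": [0.006,0.0002,0],"spin": 0}]}}

```text
time: 7.55
eef_pos: [475.4, 23.8, 32.3]
tcp_rot: [-3.142, 0.0, 0.031]
ft_force: [-1.8, -0.4, 0.8]
width: 0.1
gripper_force: 0.8
```

{"method": "arm_command", "body": {"motion": [{"gripper": 0,"offset": [0.006,0.0002,0],"spin": 0},{"gripper": 0,"offset": [0.006,0.0002,0],"spin": 0},{"gripper": 0,"offset": [0.006,0.0002,0],"spin": 0},{"gripper": 0,"offset": [0.006,0.0002,0],"spin": 0},{"gripper": 0,"offset": [0.006,0.0002,0],"spin": 0}]}}

```text
time: 7.97
eef_pos: [505.4, 24.7, 32.3]
tcp_rot: [-3.142, 0.0, 0.031]
ft_force: [-1.6, -0.4, 1.9]
width: -0.4
gripper_force: 0.8
```

{"method": "arm_command", "body": {"motion": [{"gripper": 0,"offset": [0.004,0.0002,0],"spin": 0},{"gripper": 0,"offset": [0.004,0.0002,0],"spin": 0},{"gripper": 0,"offset": [0.003,0.0002,0],"spin": 0},{"gripper": 0,"offset": [0.003,0,0],"spin": 0},{"gripper": 0,"offset": [0.002,0,0],"spin": 0}]}}

```text
time: 8.38
eef_pos: [521.1, 25.3, 32.3]
tcp_rot: [3.142, -0.0, 0.031]
ft_force: [-0.9, -0.4, 0.8]
width: 0.1
gripper_force: 0.6
```

```bash
python3 look.py 4 side
```

```text
side tile (array([569.8,  25.8]), array([62.6, 50.4]), np.float32(0.001)) [538.5   0.6  19.4] [601.2  51.   24. ] 277
```

{"method": "arm_command", "body": {"motion": [{"gripper": 0,"offset": [0.002,0,0],"spin": 0},{"gripper": 0,"offset": [0.002,0,0],"spin": 0},{"gripper": 0,"offset": [0.001,0,0],"spin": 0},{"gripper": 0,"offset": [0.001,0,0],"spin": 0},{"gripper": 0,"offset": [0,0,0],"spin": 0}]}}

```text
time: 8.85
eef_pos: [527.0, 25.3, 32.3]
tcp_rot: [3.142, -0.0, 0.031]
ft_force: [-0.4, -0.2, 0.4]
width: -0.2
gripper_force: 0.0
```

{"method": "arm_command", "body": {"motion": [{"gripper": 0,"offset": [0.001,0,0],"spin": 0},{"gripper": 0,"offset": [0.001,0,0],"spin": 0},{"gripper": 0,"offset": [0,0,0],"spin": 0},{"gripper": 0,"offset": [0,0,0],"spin": 0},{"gripper": 0,"offset": [0,0,0],"spin": 0}]}}

```text
time: 9.27
eef_pos: [529.0, 25.3, 32.4]
tcp_rot: [3.142, -0.001, 0.031]
ft_force: [0.5, 0.2, -0.3]
width: -0.1
gripper_force: 0.0
```

{"method": "arm_command", "body": {"motion": [{"gripper": 0,"offset": [0.001,0,0],"spin": 0},{"gripper": 0,"offset": [0.001,0,0],"spin": 0},{"gripper": 0,"offset": [0,0,0],"spin": 0},{"gripper": 0,"offset": [0,0,0],"spin": 0},{"gripper": 0,"offset": [0,0,0],"spin": 0}]}}

```text
time: 9.68
eef_pos: [529.6, 25.4, 32.2]
tcp_rot: [-3.141, 0.003, 0.031]
ft_force: [-6.2, -0.8, 3.0]
width: -0.1
gripper_force: 2.9
```

{"method": "arm_command", "body": {"motion": [{"gripper": 0,"offset": [0.001,0,0],"spin": 0},{"gripper": 0,"offset": [0.001,0,0],"spin": 0},{"gripper": 0,"offset": [0,0,0],"spin": 0},{"gripper": 0,"offset": [0,0,0],"spin": 0},{"gripper": 0,"offset": [0,0,0],"spin": 0}]}}

```text
time: 10.1
eef_pos: [529.8, 25.4, 32.1]
tcp_rot: [-3.141, 0.007, 0.031]
ft_force: [-14.3, -2.2, 9.2]
width: -0.1
gripper_force: 6.7
```

```bash
sed -i 's/<606/<620/;s/<51/<58/' look.py; python3 look.py 5 side; python3 -c "
import cv2
s=cv2.imread('pics/side5.png');cv2.imwrite('pics/s5.png',cv2.resize(s[150:280,190:350],(738,600),interpolation=cv2.INTER_CUBIC))"
```

```text
side tile (array([577.8,  27.5]), array([62.4, 54.1]), np.float32(0.01)) [546.6   0.7  19.5] [609.   54.8  24.5] 276
```

View pics/s5.png

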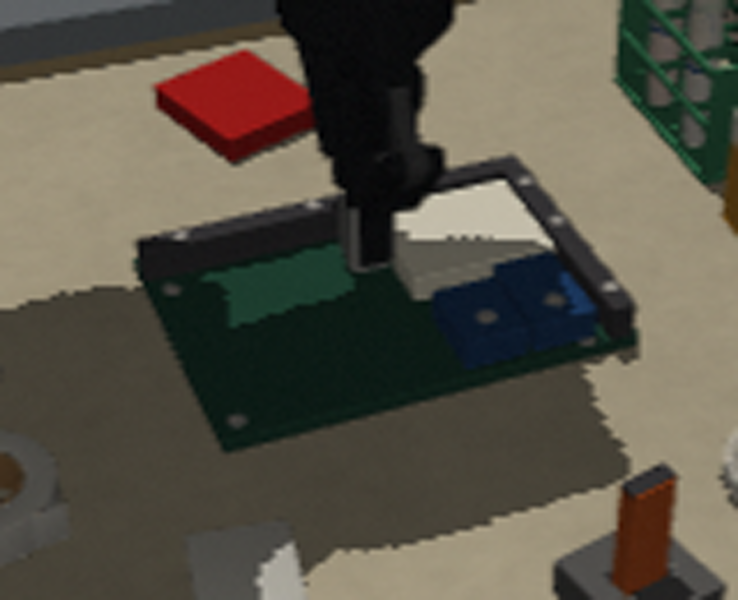

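Tile is in the corner, hard contact (14 N). Back off, look, and go to the spacer.

{"method": "arm_command", "body": {"motion": [{"gripper": 0,"offset": [-0.012,0,0],"spin": 0},{"gripper": 0,"offset": [-0.003,0,0.03],"spin": 0},{"gripper": 0,"offset": [0,0,0.04],"spin": 0},{"gripper": 0.4,"offset": [0.01,-0.03,0.02],"spin": 0},{"gripper": 0.4,"offset": [0.01,-0.035,0],"spin": 0}]}}

```text
time: 10.57
eef_pos: [539.8, -39.4, 127.3]
tcp_rot: [3.139, -0.009, 0.034]
ft_force: [0.8, -0.1, 0.2]
width: 23.5
gripper_force: 0.0
```

{"method": "arm_command", "body": {"motion": [{"gripper": 0.4,"offset": [0.004,-0.032,0],"spin": 0.045},{"gripper": 0.4,"offset": [0.004,-0.032,0],"spin": 0.045},{"gripper": 0.4,"offset": [0.004,-0.032,0],"spin": 0.045},{"gripper": 0.4,"offset": [0.004,-0.032,0],"spin": 0.045},{"gripper": 0.4,"offset": [0.004,-0.032,0],"spin": 0.045}]}}

```text
time: 10.98
eef_pos: [557.9, -201.4, 122.4]
tcp_rot: [3.141, -0.0, 0.258]
ft_force: [1.1, -0.9, 0.1]
width: 34.2
gripper_force: 0.0
```

```bash
python3 look.py 6 top side;python3 -c "
from plant import ctrl;o=ctrl.get_obs();print(o['eef_pos'],o['tcp_rot'],o['width'])"; python3 -c "
import cv2,numpy as np
s=cv2.imread('pics/side6.png')[150:300,190:380];t=cv2.imread('pics/top6.png')[150:280,200:390]
f=lambda a:cv2.resize(a,None,fx=2.1,fy=2.1,interpolation=cv2.INTER_CUBIC)
cv2.imwrite('pics/st6.png',np.vstack([f(s),f(t)]))"
```

```text
top tile (array([578.3,  25. ]), array([74.9, 57.3]), np.float32(0.022)) [540.3  -4.4  19. ] [616.1  54.2  25. ] 945
side tile (array([574.7,  25.2]), array([69.4, 60.1]), np.float32(0.023)) [539.7  -5.5  19.2] [610.   55.2  24.2] 502
[ 558.27751088 -204.13883404  122.1410203 ] [ 3.13964136e+00 -1.00685684e-03  2.52680107e-01] 34.15254881952231
```

View pics/st6.png

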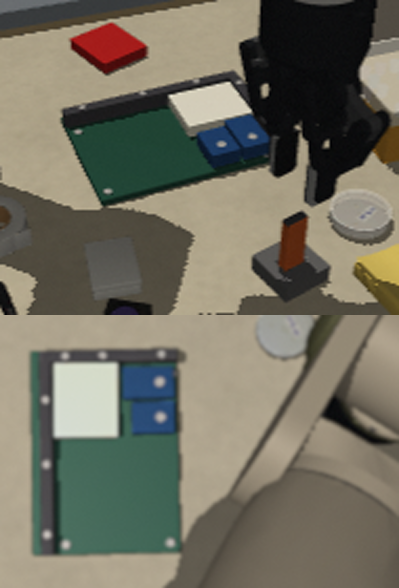

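The picture shows the tile flush in the corner, gripper hovering above the orange blade. Centre on the spacer.

{"method": "arm_command", "body": {"motion": [{"gripper": 0.4,"offset": [0.003,0.002,0],"spin": 0},{"gripper": 0.4,"offset": [0,0,0],"spin": 0},{"gripper": 0.4,"offset": [0,0,0],"spin": 0},{"gripper": 0.4,"offset": [0,0,0],"spin": 0},{"gripper": 0.4,"offset": [0,0,0],"spin": 0}]}}

```text
time: 11.5
eef_pos: [560.9, -196.8, 122.5]
tcp_rot: [3.142, -0.0, 0.257]
ft_force: [0.3, 1.0, -0.1]
width: 34.4
gripper_force: 0.0
```

{"method": "arm_command", "body": {"motion": [{"gripper": 0.4,"offset": [0,-0.0046,0],"spin": 0},{"gripper": 0.4,"offset": [0,0,-0.02],"spin": 0},{"gripper": 0.4,"offset": [0,0,-0.02],"spin": 0},{"gripper": 0.4,"offset": [0,0,-0.018],"spin": 0},{"gripper": 0.4,"offset": [0,0,0],"spin": 0}]}}

```text
time: 11.92
eef_pos: [559.4, -201.6, 61.2]
tcp_rot: [-3.137, 0.004, 0.256]
ft_force: [-0.6, 0.1, -1.0]
width: 34.3
gripper_force: 0.0
```

{"method": "arm_command", "body": {"motion": [{"gripper": 0.4,"offset": [0,0,-0.008],"spin": 0},{"gripper": 0.4,"offset": [0,0,-0.006],"spin": 0},{"gripper": 0.4,"offset": [0,0,0],"spin": 0},{"gripper": 0.4,"offset": [0,0,0],"spin": 0},{"gripper": 0.4,"offset": [0,0,0],"spin": 0}]}}

```text
time: 12.33
eef_pos: [561.1, -202.5, 51.0]
tcp_rot: [3.141, -0.001, 0.256]
ft_force: [0.9, -0.1, 0.2]
width: 34.0
gripper_force: 0.0
```

Run:
```python
from h import *
c=cap('side');s=cv2.resize(c['color'][215:305,290:400,::-1],(733,600),interpolation=cv2.INTER_CUBIC);cv2.imwrite('pics/s7.png',s)
```

```text
(no output)
```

View pics/s7.png

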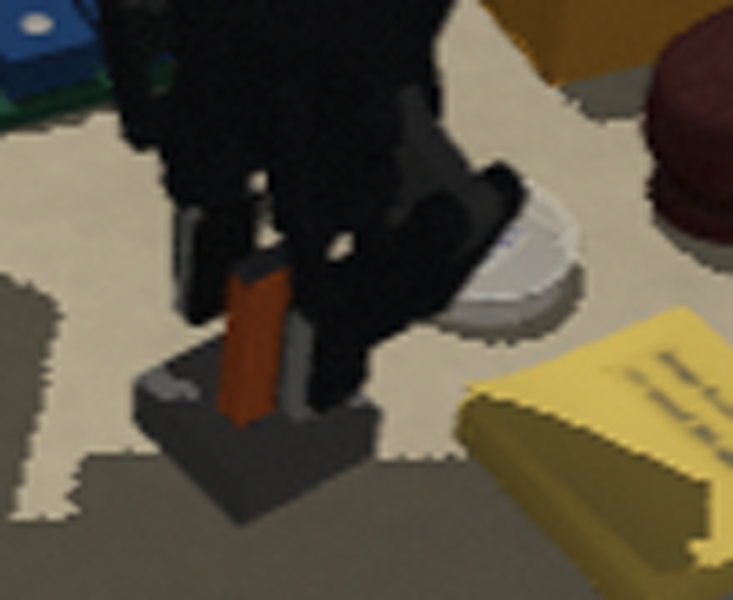

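The blade stands between the fingers, flat sides facing the pads. Close.

{"method": "arm_command", "body": {"motion": [{"gripper": 0,"offset": [0,0,0],"spin": 0},{"gripper": 0,"offset": [0,0,0],"spin": 0},{"gripper": 0,"offset": [0,0,0],"spin": 0},{"gripper": 0,"offset": [0,0,0],"spin": 0},{"gripper": 0,"offset": [0,0,0],"spin": 0}]}}

```text
time: 12.8
eef_pos: [560.9, -202.1, 50.7]
tcp_rot: [-3.142, -0.0, 0.256]
ft_force: [-0.8, 1.7, 4.0]
width: 9.1
gripper_force: 59.4
```

{"method": "arm_command", "body": {"motion": [{"gripper": 0,"offset": [0,0,0.004],"spin": 0},{"gripper": 0,"offset": [0,0,0.01],"spin": 0},{"gripper": 0,"offset": [0,0,0.016],"spin": 0},{"gripper": 0,"offset": [0,0,0.02],"spin": 0},{"gripper": 0,"offset": [0,0,0],"spin": 0}]}}

```text
time: 13.22
eef_pos: [562.3, -203.2, 104.4]
tcp_rot: [3.137, -0.005, 0.256]
ft_force: [0.4, -1.4, 0.1]
width: 9.1
gripper_force: 58.8
```

{"method": "arm_command", "body": {"motion": [{"gripper": 0,"offset": [0,0.02,0],"spin": -0.03},{"gripper": 0,"offset": [0,0.025,0],"spin": -0.04},{"gripper": 0,"offset": [0,0.03,0],"spin": -0.04},{"gripper": 0,"offset": [-0.001,0.03,0],"spin": -0.04},{"gripper": 0,"offset": [-0.001,0.03,0],"spin": -0.04}]}}

```text
time: 13.63
eef_pos: [558.5, -66.2, 100.1]
tcp_rot: [3.142, 0.0, 0.063]
ft_force: [1.0, 0.4, -0.4]
width: 8.9
gripper_force: 58.8
```

{"method": "arm_command", "body": {"motion": [{"gripper": 0,"offset": [0,0.025,0],"spin": -0.033},{"gripper": 0,"offset": [0,0.018,0],"spin": 0},{"gripper": 0,"offset": [0,0.011,0],"spin": 0},{"gripper": 0,"offset": [0,0,0],"spin": 0},{"gripper": 0,"offset": [0,0,0],"spin": 0}]}}

```text
time: 14.05
eef_pos: [558.9, -13.6, 100.2]
tcp_rot: [3.141, -0.0, 0.034]
ft_force: [-0.3, 0.3, -0.2]
width: 9.3
gripper_force: 58.8
```

{"method": "arm_command", "body": {"motion": [{"gripper": 0,"offset": [0,0,-0.01],"spin": 0},{"gripper": 0,"offset": [0,0,-0.01],"spin": 0},{"gripper": 0,"offset": [0,0,0],"spin": 0},{"gripper": 0,"offset": [0,0,0],"spin": 0},{"gripper": 0,"offset": [0,0,0],"spin": 0}]}}

```text
time: 14.47
eef_pos: [558.8, -13.8, 80.1]
tcp_rot: [-3.141, 0.0, 0.032]
ft_force: [-0.9, 0.6, -0.5]
width: 9.2
gripper_force: 58.7
```

Run:
```python
from h import *
c=cap('side');cv2.imwrite('pics/s8.png',cv2.resize(c['color'][150:260,240:370,::-1],(709,600),interpolation=cv2.INTER_CUBIC))
W=world(c);m=masks(c)['orange'];z=W[...,2]
k=m&(z>20)&(z<90)&(abs(W[...,0]-558)<40)&(abs(W[...,1]+13)<40)
P=W[k];print(len(P),rect(P),P.min(0).round(1),P.max(0).round(1))
for b in range(20,60,5):
    q=P[(P[:,2]>b)&(P[:,2]<=b+5)]
    if len(q):print(b,len(q),q.mean(0).round(1),q[:,0].min().round(1),q[:,0].max().round(1))
o=ctrl.get_obs();print(o['eef_pos'],o['tcp_rot'])
```

```text
71 (array([557.8, -18.5]), array([ 8.4, 18.6]), np.float32(-0.3)) [549.5 -22.5  35. ] [567.8 -11.8  57.3]
35 12 [558.6 -18.5  37.9] 550.6 565.7
40 17 [557.6 -18.9  42.6] 549.8 567.5
45 19 [557.  -18.1  47.8] 549.8 565.2
50 15 [558.4 -18.1  52.1] 549.6 567.8
55 8 [554.  -18.5  56.3] 549.5 564.8
[558.94269597 -13.65852488  80.36334571] [ 3.14154462e+00 -1.54589308e-04  3.23352434e-02]
```

View pics/s8.png

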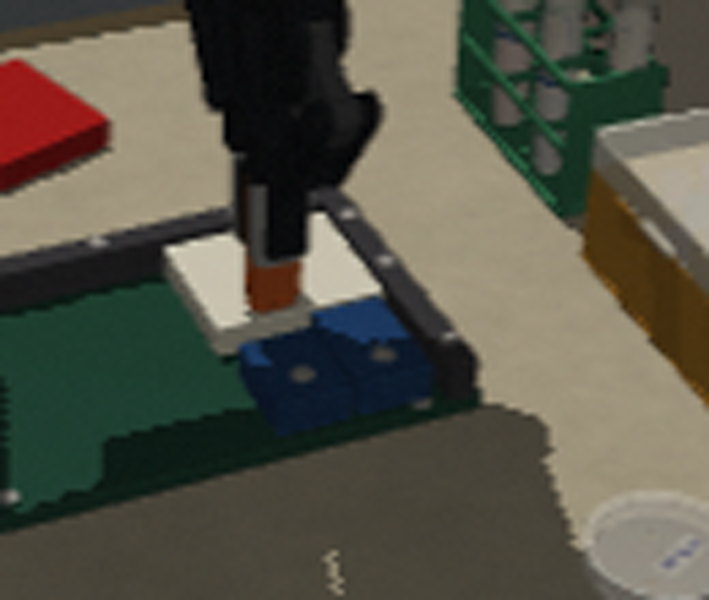

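Blade hangs above the gap beside the short stop, upright; shift +0.8 mm in y and lower.

{"method": "arm_command", "body": {"motion": [{"gripper": 0,"offset": [0,0.0008,-0.003],"spin": 0},{"gripper": 0,"offset": [0,0,-0.003],"spin": 0},{"gripper": 0,"offset": [0,0,-0.003],"spin": 0},{"gripper": 0,"offset": [0,0,-0.002],"spin": 0},{"gripper": 0,"offset": [0,0,-0.001],"spin": 0}]}}

```text
time: 14.93
eef_pos: [558.7, -12.4, 67.9]
tcp_rot: [-3.141, 0.001, 0.033]
ft_force: [-0.4, 0.0, -0.7]
width: 8.9
gripper_force: 58.8
```

{"method": "arm_command", "body": {"motion": [{"gripper": 0,"offset": [0,0,-0.002],"spin": 0},{"gripper": 0,"offset": [0,0,-0.002],"spin": 0},{"gripper": 0,"offset": [0,0,-0.001],"spin": 0},{"gripper": 0,"offset": [0,0,0],"spin": 0},{"gripper": 0,"offset": [0,0,0],"spin": 0}]}}

```text
time: 15.35
eef_pos: [558.8, -12.5, 63.3]
tcp_rot: [-3.142, 0.0, 0.033]
ft_force: [0.0, -0.8, -2.0]
width: 8.9
gripper_force: 58.8
```

{"method": "arm_command", "body": {"motion": [{"gripper": 0,"offset": [0,0,-0.002],"spin": 0},{"gripper": 0,"offset": [0,0,-0.002],"spin": 0},{"gripper": 0,"offset": [0,0,-0.001],"spin": 0},{"gripper": 0,"offset": [0,0,-0.001],"spin": 0},{"gripper": 0,"offset": [0,0,0],"spin": 0}]}}

```text
time: 15.77
eef_pos: [558.7, -12.5, 57.1]
tcp_rot: [-3.141, 0.0, 0.033]
ft_force: [0.6, -0.7, -0.6]
width: 8.8
gripper_force: 58.8
```

{"method": "arm_command", "body": {"motion": [{"gripper": 0,"offset": [0,0,-0.001],"spin": 0},{"gripper": 0,"offset": [0,0,-0.001],"spin": 0},{"gripper": 0,"offset": [0,0,0],"spin": 0},{"gripper": 0,"offset": [0,0,0],"spin": 0},{"gripper": 0,"offset": [0,0,0],"spin": 0}]}}

```text
time: 16.18
eef_pos: [558.8, -12.5, 55.3]
tcp_rot: [3.142, -0.0, 0.033]
ft_force: [0.2, -0.1, -0.7]
width: 9.6
gripper_force: 58.8
```

{"method": "arm_command", "body": {"motion": [{"gripper": 0,"offset": [0,0,-0.001],"spin": 0},{"gripper": 0,"offset": [0,0,0],"spin": 0},{"gripper": 0,"offset": [0,0,0],"spin": 0},{"gripper": 0,"offset": [0,0,0],"spin": 0},{"gripper": 0,"offset": [0,0,0],"spin": 0}]}}

```text
time: 16.6
eef_pos: [559.0, -12.5, 54.6]
tcp_rot: [3.141, -0.001, 0.033]
ft_force: [-2.5, 0.1, 5.1]
width: 9.1
gripper_force: 59.6
```

{"method": "arm_command", "body": {"motion": [{"gripper": 0,"offset": [0,0.001,0],"spin": 0},{"gripper": 0,"offset": [0,0.001,0],"spin": 0},{"gripper": 0,"offset": [0,0,0],"spin": 0},{"gripper": 0,"offset": [0,0,0],"spin": 0},{"gripper": 0,"offset": [0,0,0],"spin": 0}]}}

```text
time: 17.02
eef_pos: [559.2, -10.7, 54.6]
tcp_rot: [3.141, -0.001, 0.033]
ft_force: [0.2, -1.8, 4.6]
width: 8.9
gripper_force: 59.6
```

{"method": "arm_command", "body": {"motion": [{"gripper": 0,"offset": [0,0.001,0],"spin": 0},{"gripper": 0,"offset": [0,0,0],"spin": 0},{"gripper": 0,"offset": [0,0,0],"spin": 0},{"gripper": 0,"offset": [0,0,0],"spin": 0},{"gripper": 0,"offset": [0,0,0],"spin": 0}]}}

```text
time: 17.43
eef_pos: [559.3, -9.8, 54.7]
tcp_rot: [3.141, -0.001, 0.033]
ft_force: [0.4, -1.9, 4.6]
width: 9.5
gripper_force: 59.7
```

{"method": "arm_command", "body": {"motion": [{"gripper": 0,"offset": [0,0.001,0],"spin": 0},{"gripper": 0,"offset": [0,0,0],"spin": 0},{"gripper": 0,"offset": [0,0,0],"spin": 0},{"gripper": 0,"offset": [0,0,0],"spin": 0},{"gripper": 0,"offset": [0,0,0],"spin": 0}]}}

```text
time: 17.85
eef_pos: [559.2, -8.9, 54.7]
tcp_rot: [3.141, -0.001, 0.033]
ft_force: [-0.1, -3.5, 5.6]
width: 9.2
gripper_force: 59.7
```

{"method": "arm_command", "body": {"motion": [{"gripper": 0,"offset": [0,0.001,0],"spin": 0},{"gripper": 0,"offset": [0,0,0],"spin": 0},{"gripper": 0,"offset": [0,0,0],"spin": 0},{"gripper": 0,"offset": [0,0,0],"spin": 0},{"gripper": 0,"offset": [0,0,0],"spin": 0}]}}

```text
time: 18.27
eef_pos: [559.3, -8.6, 54.7]
tcp_rot: [3.139, -0.001, 0.033]
ft_force: [-0.2, -6.9, 5.1]
width: 9.2
gripper_force: 59.8
```

```bash
python3 look.py 9 side
python3 - <<'E'
from h import *
c=cap('side');cv2.imwrite('pics/s9.png',cv2.resize(c['color'][160:250,260:350,::-1],(600,600),interpolation=cv2.INTER_CUBIC))
W=world(c);m=masks(c)['orange'];z=W[...,2]
P=W[m&(z>20)&(z<90)&(abs(W[...,0]-558)<40)&(abs(W[...,1]+13)<40)]
for b in range(20,60,5):
    q=P[(P[:,2]>b)&(P[:,2]<=b+5)]
    if len(q):print(b,len(q),q.mean(0).round(1),q[:,0].min().round(1),q[:,0].max().round(1))
print(ctrl.get_obs()['ft_force'],ctrl.get_obs()['moment'])
E
```

```text
side tile (array([575.1,  25.4]), array([69.1, 59.3]), np.float32(0.015)) [540.3  -4.7  19.3] [610.1  54.9  24.5] 233
20 21 [557.9 -13.   22.7] 550.3 567.5
25 15 [558.3 -13.2  27.5] 550.6 567.6
30 3 [555.1 -13.4  30.4] 551.1 562.4
[-0.55334313 -7.02007036  5.5245966 ] [-1.32966398  0.11585225 -0.01942095]
```

View pics/s9.png

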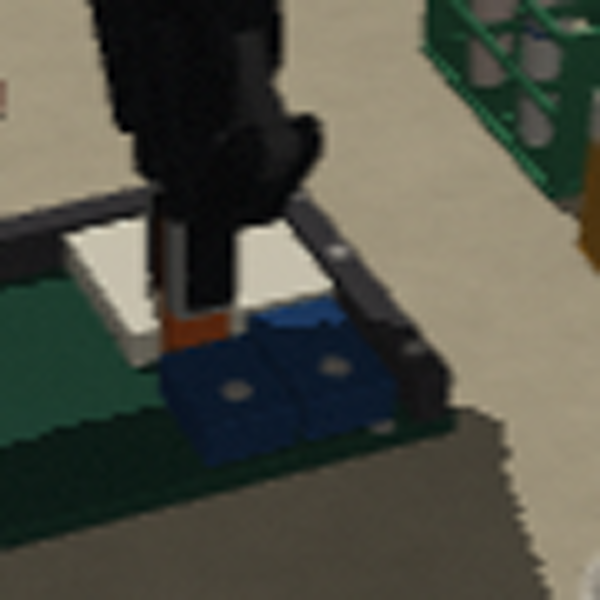

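{"method": "arm_command", "body": {"motion": [{"gripper": 0,"offset": [0,0.001,0],"spin": 0},{"gripper": 0,"offset": [0,0,0],"spin": 0},{"gripper": 0,"offset": [0,0.001,0],"spin": 0},{"gripper": 0,"offset": [0,0,0],"spin": 0},{"gripper": 0,"offset": [0,0,0],"spin": 0}]}}

```text
time: 18.78
eef_pos: [559.6, -8.2, 54.7]
tcp_rot: [3.137, -0.002, 0.033]
ft_force: [-1.8, -15.6, 5.0]
width: 9.1
gripper_force: 59.8
```

{"method": "arm_command", "body": {"motion": [{"gripper": 0,"offset": [0,0,0],"spin": 0},{"gripper": 0,"offset": [0,0,0],"spin": 0},{"gripper": 0,"offset": [0,0,0],"spin": 0},{"gripper": 0,"offset": [0,0,0],"spin": 0},{"gripper": 0,"offset": [0,0,0],"spin": 0}]}}

```text
time: 19.2
eef_pos: [559.6, -8.2, 54.7]
tcp_rot: [3.137, -0.002, 0.033]
ft_force: [-0.4, -15.4, 4.2]
width: 9.0
gripper_force: 59.8
```

```bash
python3 look.py 10 side
python3 - <<'E'
from h import *
print(ctrl.get_obs()['ft_force'],ctrl.get_obs()['moment'],abs(ctrl.get_obs()['qvel']).max())
c=cap('side');W=world(c);z=W[...,2];m=masks(c)
# tile / fence edge profile: gap between white and back/left fence
k=m['tile']&(z>19)&(z<25)&(W[...,0]>500)&(W[...,0]<620)&(abs(W[...,1]-20)<45);T=W[k]
for x in range(545,612,8):
    q=T[abs(T[:,0]-x)<4]; d=W[m['dark']&(z>20)&(z<28)&(abs(W[...,0]-x)<4)&(W[...,1]>46)&(W[...,1]<75)]
    if len(q) and len(d):print(x,q[:,1].min().round(1),q[:,1].max().round(1),d[:,1].min().round(1))
for y in range(0,56,8):
    q=T[abs(T[:,1]-y)<4]; d=W[m['dark']&(z>20)&(z<28)&(abs(W[...,1]-y)<4)&(W[...,0]>600)&(W[...,0]<630)]
    if len(q) and len(d):print('y',y,q[:,0].max().round(1),d[:,0].min().round(1))
E
```

```text
side tile (array([574.6,  26.3]), array([69.2, 58.9]), np.float32(0.015)) [539.8  -3.7  19. ] [609.3  55.5  24.3] 235
[  0.05461054 -15.94445993   4.20176294] [-2.83139766e+00  1.13063924e-01 -1.32674350e-04] 0.0013403495794583513
545 -3.4 52.8 53.6
553 -0.5 54.2 54.6
561 38.2 52.6 54.6
y 0 609.5 610.3
y 8 609.8 611.6
y 16 608.7 610.3
y 24 609.0 609.0
y 32 607.8 610.1
y 40 559.2 609.9
```

```bash
python3 -c "
from plant import finish_job;print(finish_job())"
```

```text
the job is handed in; nothing more can be done
None
```

I handed the job in at about 19 s. The tile is in the corner against both fences, and the spacer is on the deck in the wide gap, still gripped and pushed at the tile with about 15 N at the wrist. Position measurements are only good to about 2 mm, and no verdict came back.

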